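# Bring the bar lamp round its bent rod to the wafer stage and lock it

### The arm

A 7-joint arm with a two-finger parallel gripper is mounted at the origin on the work surface. World frame = base frame: x ahead of the robot, y to its left, z up, the work surface at z = 0. Lengths are in m, angles in rad, forces in N, time in s.
With the tool pointing down it reaches from about 0.4 to 0.875 m from the base axis. Payload 6.5 kg.
Tool frame: the origin (TCP) lies at the very end of the fingers, on their centre line; the grasp point (between the pads) lies bot.grip_depth behind it (bot.grip_depth is the distance from the TCP to the grasp point, in m); z points along the fingers, y is the line along which they close (so a half turn about z gives the same grasp; the last joint's range is limited). The gripper opens to 88 mm and grips with 3 to 60 N. Pads are 18 mm wide; open, the fingers measure 123 mm over their backs; the gripper's body (75 mm by 187 mm) begins 45 mm behind the grasp point.
Start: joints at [-0.066, 0.536, -0.004, 1.538, 0.003, 1.067, -0.071], TCP at [0.65, -0, 0.203] pointing down, gripper open.
Joint ranges: [-2.7, 2.7], [-0.37, 2.16], [-1.27, 1.26], [0.24, 2.4], [-1.31, 4.45], [0.19, 1.91], [-2.76, 2.76]. Speed limits (rad/s): [2.39, 2.39, 3.14, 3.14, 3.14, 3.14, 3.14].

### API

Orientations are given as a unit quaternion [x, y, z, w].
In Python, from plant import bot, cams, job gives the robot as it stands.
- The arm moves only by the shell command python3 -m pendant 'ROWS' [FORCE]. ROWS is JSON, one flat list of numbers, 5 for each row, row after row: the shift along the tool's x, y, z in mm, then the turn about the tool's z in degrees, then the opening in per cent of the stroke, from 0 (shut) to 100 (fully open). In form: [x, y, z, turn, jaw, x, y, z, turn, jaw, ...]. A call has 1 to 10 rows; each row shifts and turns the commanded pose from where the row before left it, along the tool's axes as they then stand; what a row does not reach is not made up. A row lasts 1/8 s, in which the tool goes at most 62.5 mm and 10.7 degrees, less where a joint would pass 70% of its speed; a pose out of reach is approached as far as the arm can. A call with a gripper value outside its range is refused whole. The fingers move at their own pace and stop on an object; FORCE is the grip in N (left out, the last holds). Time passes only in rows, so rows that do not move let the fingers close. It gives the time, the measured TCP pose, the force and the opening at its end, in the units of the state.
- bot.get_state(): the state, without advancing time (a new reading comes with each control period).
- cams.capture(name): name is "scene" or "side" or "wrist"; returns a dict with "image" (480x640x3 uint8, red, green, blue), "fx", "fy", "cx", "cy" (pixels), "R" (3x3) and "t" (3): a world point X has camera coordinates R X + t. Camera axes: x right, y down, z forward; pixel columns grow to the right and rows downward; lengths in m; the calibration is good to about 2 mm. A picture is of the moment at which its call begins. There is no depth.
- job.finish_job(): hands the job in, once; it reports no verdict.
The state is a dict: "t": time; "joint_pos": joint angles; "joint_velocities": joint speeds; "tau": joint torques, N m; "position": TCP position; "tcp_rot": TCP orientation; "ft_force": force on the tool from outside, world axes, zero at the start; "wrist_torque": the same for the moment, N m; "grip_width": finger opening in m.
Only numpy, scipy, OpenCV 4.12 (cv2) and the standard library are available. Lean on these libraries where they do the work, as an engineer would, in place of code of your own. Each camera call takes 0.05 s, during which the arm holds its last target. There are 200 camera calls.

### The job

Bring the inspection lamp from its parking place over to the wafer: draw the yellow bolt fully out, push the orange lamp carriage along the bent rod, round the bend and right up against the end stop above the wafer, then push the green bolt fully home behind it. Leave the loose things around the fixture where they are.

Things in the scene. Friction and masses are not known exactly. Their poses are not given: they have to be found in the camera images.
- stand: Fixed lamp fixture on a 12 mm aluminium base plate, with a bent, level rod of polished steel 14 mm in diameter. Origin on the table top under the point where the rod's two straight legs would cross; +y runs along the parking leg (which has x = 0) away from the bend, +x along the working leg (y = 0) to the wafer, z up. Millimetres below named 'stand' are in this frame.
- rod_park (a point): Point on the axis of the rod's parking leg, stand (0, 200, 160). The leg runs straight from stand y = 263 mm, where it turns down to its foot at y = 275 mm, to y = 70 mm, where the bend begins. Rod axis 160 mm above the table throughout. Once both bolts are out, only the rod lies within 60 mm of the rod's axis at rod height.
- rod_bend (a point): Centre of the rod's bend, at rod height, stand (70, 70, 160): the rod axis follows a quarter circle of 70 mm radius about it, from (0, 70) on the parking leg to (70, 0) on the working leg.
- rod_stop (a point): Centre of the face of the dark end stop, a disc 52 mm in diameter on the working leg, stand (180, 0, 160); the rod runs on behind it and turns down at x = 240 mm. Under the working leg a 100 mm purple wafer lies on a black round chuck, its top 35 mm above the table, centred on stand x = 165 mm.
- park_post (a point): Centre of the top of the yellow bolt's grey pedestal, stand (128, 135, 167); the pedestal is 75 mm long along the stand's x and 36 mm wide.
- work_post (a point): Centre of the top of the green bolt's grey pedestal, stand (130, -128, 167); 75 mm long along the stand's y and 36 mm wide.
- carriage_bore (a point): Lamp carriage, loose on the rod: orange collar, 56 mm outer diameter, 40 mm long, 21 mm bore; white lamp head 54 mm across hangs under it, to 93 mm below this point. About 0.3 kg, slides with a few newtons. Point: bore centre, mid-length, about 4 mm under the rod axis; y = bore axis, z up. Parked at stand y = 172 to 197 mm; home at stand x = 160 mm. Push its flat end evenly on both sides of the rod.
- park_bolt (a joint): Yellow-knobbed slide bolt across the parking leg, m: 0 = fully across the rod (lamp locked in), 0.085 = fully out. Comes out along the stand's +x. Slides with about 2.5 N of friction and stays where it is left.
- park_bolt_knob (a point): Centre of the upright yellow knob, 18 mm in diameter, 40 mm tall (20 mm above and below). It stands on a flat steel blade 12 mm wide and 10 mm thick, top 178 mm above the table. Knob at stand y = 135 mm, x = 50 mm with the bolt across and 135 mm with it out. The blade reaches from 70 mm on the rod's side of the knob to 65 mm on the other.
- work_bolt (a joint): Green-knobbed slide bolt at the working leg, m: 0 = fully home, across the rod behind the lamp; 0.085 = fully out (it starts about there). Goes home along the stand's +y. About 2.5 N of friction; stays where it is left. It passes 4 mm behind a carriage that is against the end stop.
- work_bolt_knob (a point): Centre of the upright green knob, same sizes, blade and height as the yellow one: at stand x = 130 mm, y = -50 mm with the bolt home and -135 mm with it out. The blade reaches from 70 mm on the rod's side of the knob to 65 mm on the other.
- jar: Bystander: amber glass jar, 60 mm in diameter and 60 mm tall, beside the parking leg; origin under its centre.
- tin: Bystander: aluminium tin, 54 mm in diameter and 35 mm tall, beside the bend; origin under its centre.
- solvent: Bystander: white bottle with red cap, 66 mm in diameter and 180 mm tall; origin under its centre.
- canister: Bystander: blue canister, 72 mm in diameter and 120 mm tall; origin under its centre.
- driver: Bystander: blue-handled screwdriver, 180 mm long, lying flat.
- wafer_tray: Bystander: open black tray, 140 by 140 by 35 mm; origin under its centre.
- spare_collar: Bystander: spare orange collar standing on end, 56 mm in diameter and 40 mm tall, with nothing hanging from it; origin under its centre.

How it is judged:
On the way, in this order (a step that is already met when the one before it is completed fails the run):
1. the yellow bolt is drawn fully out (75 mm or more) while the lamp is still on the parking leg (value of joint park_bolt above 0.075 m and y of carriage_bore in the frame of stand above 0.09 m), for 0.1 s.
2. the lamp carriage has come round the bend onto the working leg (x of carriage_bore in the frame of stand above 0.075 m and y of carriage_bore in the frame of stand below 0.02 m and z of carriage_bore in the frame of stand above 0.145 m), for 0.05 s.
3. the carriage is against the end stop (within 9 mm) (x of carriage_bore in the frame of stand between 0.151 and 0.17 m and y of carriage_bore in the frame of stand between -0.012 and 0.012 m and z of carriage_bore in the frame of stand between 0.145 and 0.17 m), for 0.1 s.
At the end, for the whole second after the job is handed in: The carriage hangs at rest on the working leg within 9 mm of the end stop (bore centre within 12 mm of the leg's line, tilted less than 0.2 rad), and the green bolt is home within 10 mm behind it (all of step 3 and value of joint work_bolt below 0.01 m and angle between carriage_bore's own z axis and vertical below 0.2 rad and linear speed of carriage below 0.02 m/s and velocity of joint work_bolt below 0.01 m/s); the robot touches nothing.
It fails at once if one of the loose bystanders is moved more than 30 mm (distance of any of jar, tin, solvent, canister, driver, wafer_tray, spare_collar from where it was at the start of the episode above 0.03 m).
It also fails if it takes over 64 s, if anything falls off the work surface, if the arm or the gripper's body presses on something with over 40 N, if the wrist force passes 120 N, or if a joint passes its speed limit or range.

## Working session

There is one attempt and no reset: what is moved stays moved. The work goes in short steps, Python scripts to look and compute and a shell command to move; the robot and the scene stay as the last step left them, time stands still between calls to the robot, and variables do not carry over. Pictures are saved under pics/ and viewed, on a budget of 10 in all, crops included, one or two more only if the job needs it, and the job is handed in when it is done.

```bash
ls; mkdir -p pics; python3 - <<'E'
from plant import bot,cams
import cv2,numpy as np
s=bot.get_state();print(s['t'],s['position'],s['tcp_rot'],s['grip_width'],bot.grip_depth)
for n in('scene','side'):
    c=cams.capture(n);cv2.imwrite(f'pics/{n}0.png',cv2.cvtColor(c['image'],cv2.COLOR_RGB2BGR))
    print(n,c['fx'],c['fy'],c['cx'],c['cy'],np.round(c['R'],4).tolist(),c['t'], -c['R'].T@c['t'])
E
```

```text
pics
0.0 [ 6.49344042e-01 -2.38916095e-05  2.02451598e-01] [ 7.07094766e-01  7.07118289e-01 -6.34114524e-04 -5.60658364e-04] 0.08805279818182732 0.0187
scene 620.2144770202569 620.2144770202569 311.2495746175301 241.579952448649 [[0.0069, 1.0, 0.0032], [0.8677, -0.0045, -0.497], [-0.497, 0.0062, -0.8677]] [-0.02597601 -0.4083519   1.78591738] [1.24213533 0.01309007 1.34679448]
side 464.1769559987479 464.1769559987479 327.50303966012734 247.2865616368081 [[-0.9942, -0.1074, -0.0078], [-0.0778, 0.7665, -0.6375], [0.0745, -0.6332, -0.7704]] [0.51914852 0.136675   1.28987568] [0.4307002  0.76772572 1.08492814]
```

View pics/scene0.png

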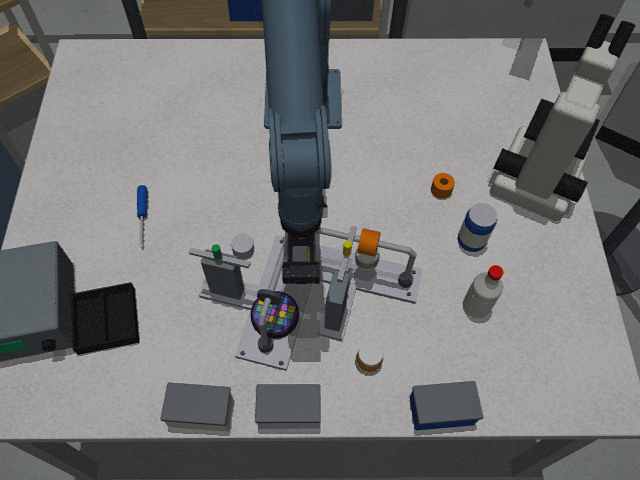

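View pics/side0.png

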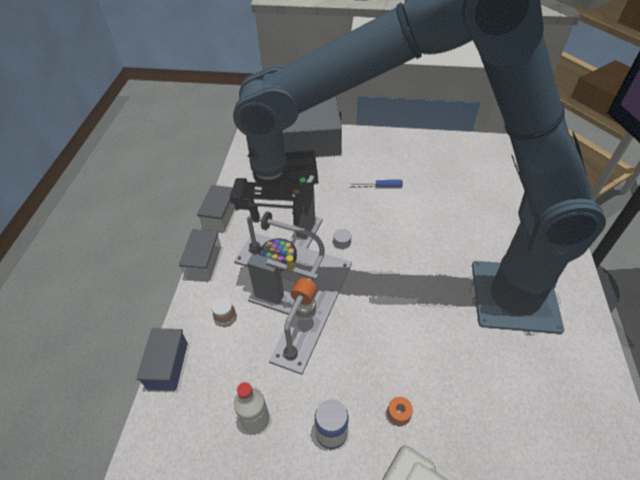

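The scene view shows the stand lying roughly with the world axes: yellow knob (348,248), carriage (369,242), green knob (216,252), rod foot (405,278). I'll enlarge it to fit the pose.

```bash
python3 - <<'E'
import cv2
a=cv2.imread('pics/scene0.png')[215:375,185:435]
cv2.imwrite('pics/crop.png',cv2.resize(a,None,fx=3.2,fy=3.2,interpolation=cv2.INTER_CUBIC))
E
```

```text
(no output)
```

View pics/crop.png

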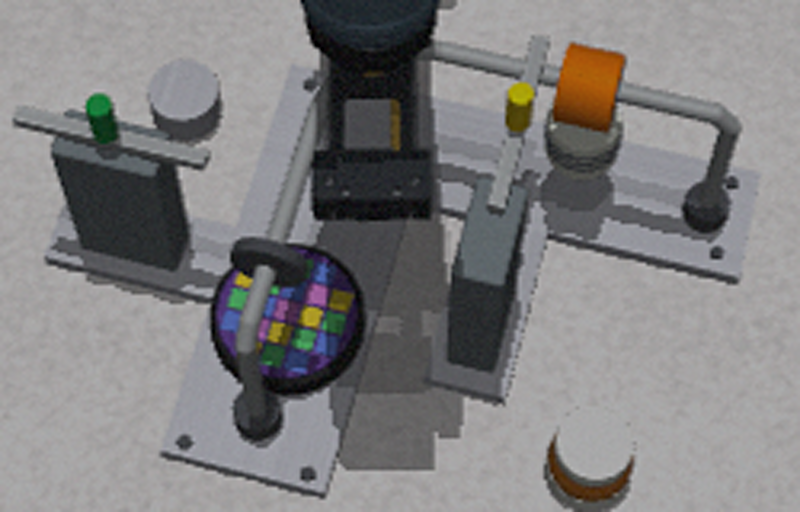

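```bash
cat > h.py <<'E'
import numpy as np
from scipy.optimize import least_squares
from scipy.spatial.transform import Rotation as Ro
C=dict(scene=(620.2145,311.2496,241.58,None))
def proj(c,X):
    p=np.asarray(X)@c['R'].T+c['t'];return np.c_[c['fx']*p[:,0]/p[:,2]+c['cx'],c['fy']*p[:,1]/p[:,2]+c['cy']]
def w(p,S): # stand mm -> world m
    S=np.atleast_2d(S)/1000.;c,s=np.cos(p[2]),np.sin(p[2])
    return np.c_[p[0]+c*S[:,0]-s*S[:,1],p[1]+s*S[:,0]+c*S[:,1],S[:,2]]
E
python3 - <<'E'
from h import *
from plant import cams
c=cams.capture('scene')
L=[((50,135,198),(519,108)),((130,-135,198),(101,118)),((165,0,35),(288,315)),((240,0,160),(249,328)),((0,272,160),(733,122)),
((130,-65,173),(208,158)),((130,-200,173),(16,116)),((-20,135,173),(540,42)),((90.5,117,167),(473,178)),((90.5,153,167),(527,188)),((165.5,117,167),(457,268)),((165.5,153,167),(508,278)),((184,0,160),(272,260))]
S=np.array([l[0] for l in L]);U=np.array([l[1] for l in L])/3.2+[185,215]
f=lambda p:(proj(c,w(p,S))-U).ravel()
r=least_squares(f,[.6,0,-.15],loss='soft_l1');print(r.x,np.degrees(r.x[2]));print(np.round(f(r.x).reshape(-1,2),1).tolist())
p=r.x;np.save('p.npy',p)
y=np.arange(165,205,4);print(np.c_[y,((proj(c,w(p,[(0,v,156) for v in y]))-[185,215])*3.2).round()])
for n,q in dict(yk=(50,135,198),gk=(130,-135,198),car=(0,185,156),bend=(0,0,160),stop=(180,0,160)).items():print(n,w(p,q).round(4))
E
```

```text
[ 0.51772031 -0.01677836 -0.26696073] -15.29572313186542
[[1.3, -0.2], [-1.1, -0.3], [0.6, -1.1], [-0.4, 3.2], [-0.2, -1.2], [-1.9, 0.3], [-1.5, -0.9], [1.4, -0.8], [2.4, -0.9], [1.9, -0.2], [-1.2, 2.0], [-0.3, 3.0], [0.3, 0.5]]
[[165. 579.  86.]
 [169. 584.  87.]
 [173. 590.  88.]
 [177. 596.  90.]
 [181. 601.  91.]
 [185. 607.  92.]
 [189. 613.  94.]
 [193. 618.  95.]
 [197. 624.  96.]
 [201. 630.  97.]]
yk [[0.6016 0.1002 0.198 ]]
gk [[ 0.6075 -0.1813  0.198 ]]
car [[0.5665 0.1617 0.156 ]]
bend [[ 0.5177 -0.0168  0.16  ]]
stop [[ 0.6913 -0.0643  0.16  ]]
```

```bash
python3 -m pendant '[0,0,-40,0,50, 0,0,-40,0,50, 40,-20,0,0,50, 40,-20,0,0,50, 20,-8,0,7.6,50, 0,0,0,7.7,50, 0,0,0,0,50, 0,0,0,0,50]' 20
python3 - <<'E'
from h import *
from plant import cams,bot
import cv2
c=cams.capture('wrist');print(c['fx'],c['cx'],c['cy'],np.round(c['R'],3).tolist(),(-c['R'].T@c['t']).round(4))
cv2.imwrite('pics/w1.png',cv2.cvtColor(c['image'],cv2.COLOR_RGB2BGR))
np.savez('w1.npz',**{k:c[k] for k in('fx','fy','cx','cy','R','t')})
p=np.load('p.npy')
S=[(50,135,218),(50,135,178),(0,172,160),(0,263,160),(-20,135,178),(0,70,160),(90.5,117,167),(90.5,153,167)]
print(np.c_[S,proj(c,w(p,S)).round()])
E
```

```text
t: 1.15
position: [0.602, 0.0996, 0.2831]
tcp_rot: [0.794, 0.607, -0.0, 0.0]
ft_force: [0.4, 0.1, 0.8]
grip_width: 0.0443
399.1440784382345 327.651407722307 244.424812163047 [[0.965, -0.261, -0.0], [-0.247, -0.914, 0.32], [-0.084, -0.309, -0.947]] [0.6245 0.181  0.4658]
[[ 50.  135.  218.  326.  245. ]
 [ 50.  135.  178.  326.  228. ]
 [  0.  172.  160.  261.  174. ]
 [  0.  263.  160.  254.   42. ]
 [-20.  135.  178.  233.  227. ]
 [  0.   70.  160.  267.  295. ]
 [ 90.5 117.  167.  378.  246. ]
 [ 90.5 153.  167.  380.  201. ]]
```

View pics/w1.png

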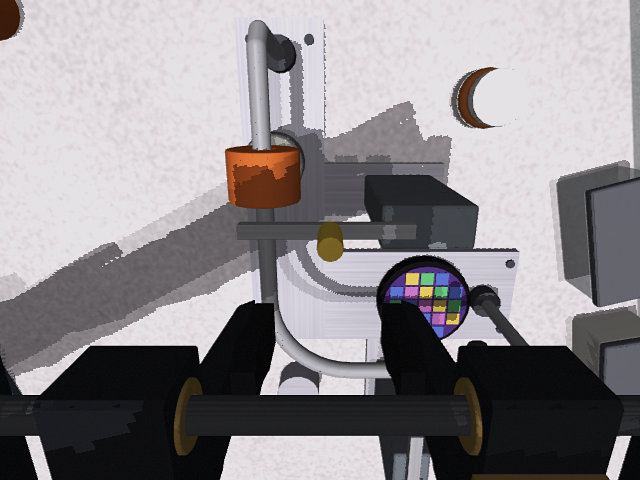

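The wrist view shows the yellow knob top at (330,249), blade from (238,231) to (416,231), rod leg at column 267 (row 250) and 260 (row 100), working leg at row 370 (column 370), wafer centre (424,300), collar rows 148–207. It agrees with the fit to about 4 px; I'll refine.

```bash
python3 - <<'E'
from h import *
c=dict(np.load('w1.npz'))
p0=np.load('p.npy')
S=np.array([(50,135,218),(-20,135,178),(115,135,178),(165,0,35)],float);U=np.array([(330,249),(238,231),(416,231),(424,300)],float)
def f(p):
    e=(proj(c,w(p,S))-U).ravel()
    def at(a,b,k,val): # line point where coord k == val
        q=proj(c,w(p,[a,b]));t=(val-q[0,k])/(q[1,k]-q[0,k]);return (q[0]+t*(q[1]-q[0]))[1-k]
    a,b=(0,75,160),(0,260,160)
    g=[at(a,b,1,250)-267,at(a,b,1,100)-260,at((70,0,160),(170,0,160),0,370)-370]
    return np.r_[e,g]
r=least_squares(f,p0,loss='soft_l1');p=r.x;print(p,np.degrees(p[2]),f(p).round(1));np.save('p2.npy',p)
q=w(p,[(0,v,184) for v in(152,160,168,176,184,192,200,208)]);print(proj(c,q).round())
T=np.array([.602,.0996])
for n,s in dict(yk=(50,135,198),gk=(130,-135,198),car=(0,220,156)).items():
    d=w(p,s)[0,:2]-T;th=p[2];print(n,w(p,s).round(4),'stand dx,dy mm',1000*np.array([np.cos(th)*d[0]+np.sin(th)*d[1],-np.sin(th)*d[0]+np.cos(th)*d[1]]).round(4))
E
```

```text
[ 0.51960357 -0.02030484 -0.26419783] -15.137420639794739 [-0.2 -0.2 -1.5  0.2 -0.1  0.2  0.7  4.5  0.9  0.2 -1.4]
[[261. 211.]
 [260. 200.]
 [259. 189.]
 [259. 178.]
 [258. 167.]
 [257. 155.]
 [257. 143.]
 [256. 131.]]
yk [[0.6031 0.097  0.198 ]] stand dx,dy mm [ 1.8 -2.3]
gk [[ 0.6098 -0.1846  0.198 ]] stand dx,dy mm [  81.8 -272.3]
car [[0.5771 0.1921 0.156 ]] stand dx,dy mm [-48.2  82.7]
```

```bash
python3 -m pendant '[-2,2,40,0,50, 0,0,40,0,50, 0,0,18,0,50, 0,0,0,0,50, 0,0,0,0,10, 0,0,0,0,10, 0,0,0,0,10, 0,0,0,0,10]' 20
python3 -m pendant '[0,6,0,0,10, 0,12,0,0,10, 0,14,0,0,10, 0,14,0,0,10, 0,14,0,0,10, 0,12,0,0,10, 0,8,0,0,10, 0,5,0,0,10, 0,0,0,0,10]'
```

```text
t: 2.2
position: [0.6036, 0.0976, 0.1857]
tcp_rot: [0.795, 0.607, 0.0, 0.0]
ft_force: [0.7, -0.6, 0.3]
grip_width: 0.0093
t: 3.32
position: [0.6855, 0.0751, 0.1852]
tcp_rot: [0.795, 0.607, -0.0, -0.0]
ft_force: [0.6, 0.3, -0.3]
grip_width: 0.0089
```

The jaws shut to 9 mm, so they missed the 18 mm knob. Looking again.

```bash
python3 -m pendant '[0,0,-45,0,50, 0,0,-45,0,50, 0,0,0,0,50]'
python3 - <<'E'
from h import *
from plant import cams
import cv2
p=np.load('p2.npy')
c=cams.capture('wrist');cv2.imwrite('pics/w2.png',cv2.cvtColor(c['image'],cv2.COLOR_RGB2BGR))
np.savez('w2.npz',**{k:c[k] for k in('fx','fy','cx','cy','R','t')})
print(proj(c,w(p,[(50,135,218),(135,135,218)])), (-c['R'].T@c['t']))
s=cams.capture('scene');cv2.imwrite('pics/s2.png',cv2.resize(cv2.cvtColor(s['image'],cv2.COLOR_RGB2BGR)[200:370,190:430],None,fx=3.2,fy=3.2,interpolation=cv2.INTER_CUBIC))
E
```

```text
t: 3.7
position: [0.6875, 0.0757, 0.28]
tcp_rot: [0.795, 0.607, 0.003, 0.002]
ft_force: [-0.2, -0.1, -0.4]
grip_width: 0.0367
[[192.26358153 250.16343976]
 [323.33723222 249.62426042]] [0.70863424 0.15678615 0.46297788]
```

View pics/w2.png

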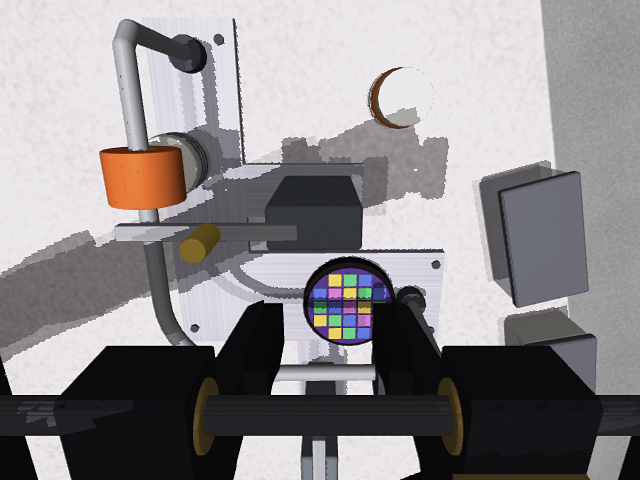

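```bash
python3 - <<'E'
from h import *
p=np.load('p2.npy');A=dict(np.load('w1.npz'));B=dict(np.load('w2.npz'))
print('tcp',proj(B,[(.6875,.0757,.28),(.6875,.0757,.185)]),proj(A,[(.602,.0996,.2831)]))
print('base',proj(B,w(p,[(50,135,178),(-20,135,178),(115,135,178)])))
def tri(obs):
    f=lambda X:np.r_[tuple((proj(c,[X])[0]-u) for c,u in obs)]
    r=least_squares(f,[.6,.1,.2]);return r.x.round(4),r.fun.round(1)
print('top',tri([(A,(330,249)),(B,(192,250))]));print('left end',tri([(A,(238,231)),(B,(116,232))]))
print('right end',tri([(A,(416,231)),(B,(296,232))]))
E
```

```text
tcp [[326.92112389 287.42708112]
 [326.2212906  232.71378528]] [[326.89928844 287.4039827 ]]
base [[209.19004653 232.40131453]
 [114.74487806 232.76420437]
 [296.64493322 232.06528369]]
top (array([0.6033, 0.0972, 0.2189]), array([ 0. , -0.2, -0. ,  0.2]))
left end (array([0.5369, 0.1154, 0.1785]), array([ 0. , -0.3, -0. ,  0.3]))
right end (array([0.6657, 0.0807, 0.1798]), array([-0. ,  0.1,  0. , -0.1]))
```

View pics/s2.png

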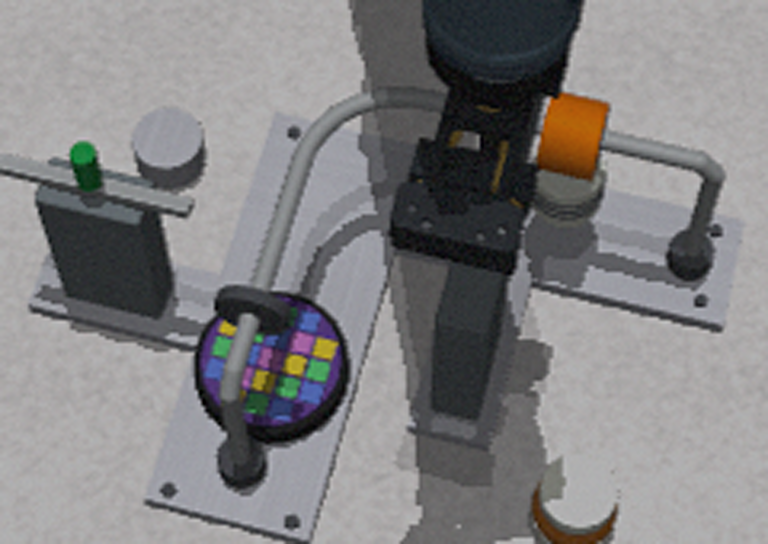

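Triangulation puts the knob where I gripped, but in the wrist image the fingertips sit at row 305 while the TCP projects to row 287, so the real tips look higher than the reported TCP. I'll check from the side.

```bash
python3 - <<'E'
from h import *
from plant import cams,bot
import cv2
c=cams.capture('side');s=bot.get_state();print(s['position'],s['grip_width'])
T=s['position'];q=proj(c,[T,T+[0,0,.02],T+[0,0,.04]]);print(q)
p=np.load('p2.npy');k=proj(c,w(p,[(50,135,218),(50,135,178)]));print(k)
o=np.array([230,130]);im=cv2.cvtColor(c['image'],cv2.COLOR_RGB2BGR)[130:280,230:380]
im=cv2.resize(im,None,fx=4,fy=4,interpolation=cv2.INTER_CUBIC)
for u in q: cv2.drawMarker(im,tuple(int(v) for v in (u-o)*4),(0,0,255),cv2.MARKER_CROSS,10,1)
for u in k: cv2.drawMarker(im,tuple(int(v) for v in (u-o)*4),(255,0,255),cv2.MARKER_CROSS,10,1)
cv2.imwrite('pics/side1.png',im)
E
```

```text
[0.68454837 0.07525589 0.27438614] 0.0441320271309696
[[253.85396378 232.77375424]
 [252.72175436 227.01438903]
 [251.55634716 221.08615212]]
[[288.62705077 257.82177434]
 [289.80916866 267.952963  ]]
```

View pics/side1.png

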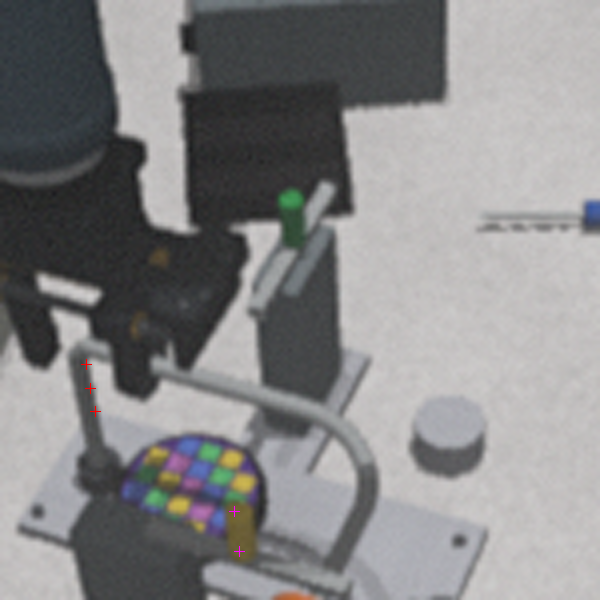

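Red crosses mark TCP, +20 and +40 mm. The fingertip midpoint (85,380 in the crop) lies about 27–30 mm above the reported TCP, while the knob marks fit exactly. So I missed over the top of the knob. I'll go lower, feeling the way.

```bash
python3 -m pendant '[0,-42,0,0,50, 0,-42,0,0,50, 0,0,45,0,50, 0,0,45,0,50, 0,0,5,0,50, 0,0,5,0,50, 0,0,0,0,50]' 20
python3 -m pendant '[0,0,4,0,50, 0,0,4,0,50,0,0,0,0,50]'
```

```text
t: 4.72
position: [0.6052, 0.0974, 0.1764]
tcp_rot: [0.795, 0.607, 0.001, 0.0]
ft_force: [-1.4, -0.8, 0.2]
grip_width: 0.044
t: 5.1
position: [0.6042, 0.0972, 0.1671]
tcp_rot: [0.795, 0.607, -0.0, -0.0]
ft_force: [-0.7, -0.4, 0.2]
grip_width: 0.0442
```

```bash
python3 -m pendant '[0,0,0,0,10, 0,0,0,0,10, 0,0,0,0,10, 0,0,0,0,10]' 20
```

```text
t: 5.6
position: [0.6041, 0.0974, 0.1674]
tcp_rot: [0.795, 0.607, -0.0, -0.0]
ft_force: [-1.0, -0.1, 1.4]
grip_width: 0.0173
```

Gripped (17.3 mm). Drawing the bolt.

```bash
python3 -m pendant '[0,6,0,0,10, 0,12,0,0,10, 0,14,0,0,10, 0,14,0,0,10, 0,14,0,0,10, 0,12,0,0,10, 0,8,0,0,10, 0,4,0,0,10, 0,0,0,0,10]'
```

```text
t: 6.72
position: [0.6845, 0.0756, 0.1674]
tcp_rot: [0.795, 0.607, -0.001, -0.001]
ft_force: [-5.3, 1.5, 5.3]
grip_width: 0.0169
```

```bash
python3 -m pendant '[0,0,0,0,45, 0,0,0,0,45, 0,0,-40,0,45, 0,0,-20,0,45, 0,0,0,0,0, 0,0,0,0,0, 0,0,0,0,0, 0,0,20,0,0, 0,0,7,0,0,0,0,0,0,0]'
for i in 1; do python3 -m pendant '[0,0,2,0,0, 0,0,0,0,0]';python3 -m pendant '[0,0,2,0,0, 0,0,0,0,0]'; python3 -m pendant '[0,0,2,0,0, 0,0,0,0,0]'; done | grep -E 'pos|ft'
```

```text
t: 7.98
position: [0.6848, 0.075, 0.1994]
tcp_rot: [0.795, 0.607, -0.001, -0.0]
ft_force: [0.1, 1.8, 0.6]
grip_width: 0.0006
position: [0.6856, 0.0751, 0.1987]
ft_force: [-0.0, -0.2, -1.0]
position: [0.6853, 0.0751, 0.1963]
ft_force: [-0.0, -1.2, -0.2]
position: [0.6852, 0.0751, 0.1941]
ft_force: [-0.2, -0.7, -0.1]
```

```bash
(python3 -m pendant '[0,0,2,0,0, 0,0,0,0,0]';python3 -m pendant '[0,0,2,0,0, 0,0,0,0,0]'; python3 -m pendant '[0,0,2,0,0, 0,0,0,0,0]') | grep -E 'pos|ft'
```

```text
position: [0.6852, 0.0751, 0.1921]
ft_force: [0.4, -0.8, 0.5]
position: [0.6852, 0.0751, 0.1901]
ft_force: [0.2, -0.4, -0.5]
position: [0.6852, 0.0751, 0.1881]
ft_force: [0.0, -0.2, 0.5]
```

```bash
(python3 -m pendant '[0,0,2,0,0, 0,0,0,0,0]';python3 -m pendant '[0,0,2,0,0, 0,0,0,0,0]'; python3 -m pendant '[0,0,2,0,0, 0,0,0,0,0]') | grep -E 'pos|ft'
```

```text
position: [0.6852, 0.0751, 0.1861]
ft_force: [0.1, 0.5, 0.1]
position: [0.6852, 0.0751, 0.1841]
ft_force: [-0.2, -0.8, 0.1]
position: [0.6856, 0.0752, 0.1831]
ft_force: [-1.7, 0.3, 4.6]
```

Contact at reported z 0.1833 on the knob top (0.218): the true tips are about 34.5 mm above the reported TCP. Next, lift and go behind the carriage.

```bash
python3 -m pendant '[0,0,-40,0,0, 45,-45,0,0,30, 45,-45,0,0,30, 0,-45,0,0,30, 0,0,0,0,30, 0,0,40,0,30, 0,0,40,0,30, 0,0,0,0,30]'
python3 - <<'E'
from h import *
from plant import cams,bot
import cv2
p=np.load('p2.npy');s=bot.get_state();T=s['position']-[p[0],p[1],0];th=p[2]
print('stand',1000*(np.cos(th)*T[0]+np.sin(th)*T[1]),1000*(-np.sin(th)*T[0]+np.cos(th)*T[1]),T[2],s['grip_width'])
c=cams.capture('wrist');cv2.imwrite('pics/w3.png',cv2.cvtColor(c['image'],cv2.COLOR_RGB2BGR))
print(proj(c,w(p,[(0,195,160),(0,155,160),(0,263,160),(135,135,218)])).round())
E
```

```text
t: 11.22
position: [0.5788, 0.1936, 0.1396]
tcp_rot: [0.795, 0.606, -0.003, -0.0]
ft_force: [0.2, 0.0, 1.5]
grip_width: 0.0268
stand 1.314767410673337 221.96665014634826 0.13964558346074518 0.026817432962462317
[[324. 358.]
 [325. 425.]
 [323. 219.]
 [675. 580.]]
```

View pics/w3.png

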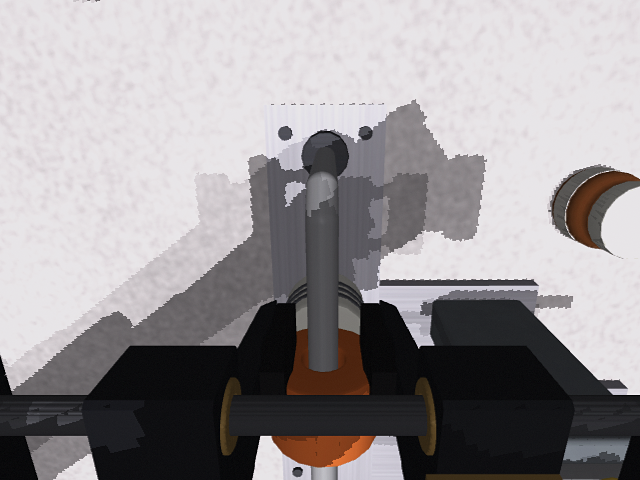

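The fingers straddle the rod (rod column 322, gap centre about 328), and the collar face is at about stand y = 193. Descending and pushing along the straight leg.

```bash
python3 -m pendant '[0,-2,8,0,36, 0,0,8,0,36, 0,0,8,0,36, 0,0,2,0,36, 0,0,0,0,36]'
python3 -m pendant '[-10,0,0,0,36, -10,0,0,0,36, -10,0,0,0,36, -10,0,0,0,36, 0,0,0,0,36]'
python3 -m pendant '[-10,0,0,0,36, -12,0,0,0,36, -12,0,0,0,36, -12,0,0,0,36, -10,0,0,0,36, -6,0,0,0,36, 0,0,0,0,36]'
```

```text
t: 11.9
position: [0.5781, 0.1961, 0.1162]
tcp_rot: [0.795, 0.607, -0.0, -0.0]
ft_force: [0.0, -0.7, -0.5]
grip_width: 0.032
t: 12.52
position: [0.5674, 0.156, 0.1163]
tcp_rot: [0.795, 0.606, -0.0, 0.0]
ft_force: [-0.4, -0.7, -1.0]
grip_width: 0.0317
t: 13.4
position: [0.551, 0.0969, 0.1163]
tcp_rot: [0.795, 0.606, -0.0, 0.0]
ft_force: [0.6, -0.0, 0.5]
grip_width: 0.0317
```

```bash
cat >> h.py <<'E'
def rod(s): # arc length from stand y=70 along travel; returns xy mm, heading deg turned
    if s<0:return np.array([0,70-s]),0.
    a=s/70
    if a<np.pi/2:return np.array([70-70*np.cos(a),70-70*np.sin(a)]),np.degrees(a)
    return np.array([70+s-35*np.pi,0.]),90.
def now():
    from plant import bot
    p=np.load('p2.npy');s=bot.get_state();T=s['position'][:2]-p[:2];th=p[2]
    x=np.array([np.cos(th)*T[0]+np.sin(th)*T[1],-np.sin(th)*T[0]+np.cos(th)*T[1]])*1000
    Rm=Ro.from_quat(s['tcp_rot']).as_matrix();h=np.degrees(np.arctan2(Rm[1,1],Rm[0,1])-th)
    return x,h,s
def plan(ss,lag=28.5):
    """Print rows (tool x,y,turn) for TCP following rod point s-lag with heading of rod(s)."""
    x,h,s=now();print('now',x.round(1),round(h,1),s['position'][2].round(4),s['ft_force'].round(1),s['grip_width'].round(4))
    for q in ss:
        t=rod(q-lag)[0];H=rod(q)[1];d=t-x;r=np.radians(h)
        ty=np.array([np.cos(r),np.sin(r)]);tx=np.array([-np.sin(r),np.cos(r)])
        a=np.round([d@tx,d@ty,-(H-h)],1);print(q,a.tolist());x=x+a[0]*tx+a[1]*ty;h-=a[2]
E
python3 -c "
from h import *
plan([-10,-2,6,14,22,30,38,46,54,62])"
```

```text
Traceback (most recent call last):
  File "h.py", line 23, in plan
    x,h,s=now();print('now',x.round(1),round(h,1),s['position'][2].round(4),s['ft_force'].round(1),s['grip_width'].round(4))
                                                                                                   ^^^^^^^^^^^^^^^^^^^^^
AttributeError: 'float' object has no attribute 'round'
```

```bash
sed -i "s/s\['grip_width'\].round(4)/s['grip_width']/" h.py; python3 - <<'E'
from h import *
from plant import cams
import cv2
plan([-10,-2,6,14,22,30,38,46,54,62])
p=np.load('p2.npy');a=cams.capture('scene');b=cams.capture('side')
cr=lambda im,x,y:cv2.resize(cv2.cvtColor(im,cv2.COLOR_RGB2BGR)[y:y+150,x:x+130],None,fx=3,fy=3,interpolation=cv2.INTER_CUBIC)
cv2.imwrite('pics/both1.png',np.hstack([cr(a['image'],290,200),cr(b['image'],240,200)]))
for c,o in((a,(290,200)),(b,(240,200))):print(((proj(c,w(p,[(0,v,156) for v in(75,95,115,135,155,175)]))-o)*3).round().tolist())
E
```

```text
now [ -0.3 121.3] -0.2 0.1163 [ 0.6 -0.   0.5] 0.03168410033549053
-10 [-12.8, 0.3, -0.2]
-2 [-8.0, 0.0, -0.0]
6 [-8.0, 0.0, -4.9]
14 [-8.0, -0.7, -6.6]
22 [-7.9, -1.6, -6.5]
30 [-7.6, -2.4, -6.6]
38 [-7.5, -2.8, -6.5]
46 [-7.5, -2.7, -6.6]
54 [-7.5, -2.7, -6.5]
62 [-7.5, -2.8, -6.6]
[[105.0, 100.0], [131.0, 106.0], [157.0, 112.0], [183.0, 118.0], [210.0, 124.0], [236.0, 130.0]]
[[234.0, 184.0], [225.0, 201.0], [216.0, 219.0], [207.0, 237.0], [197.0, 256.0], [188.0, 275.0]]
```

View pics/both1.png

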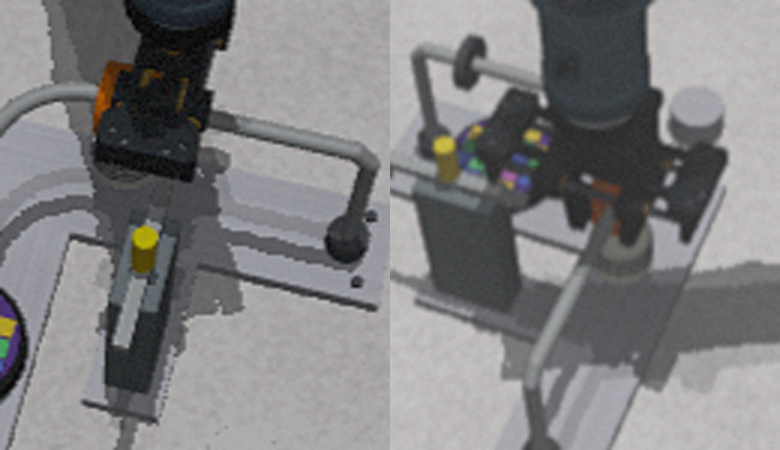

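The carriage has moved with the fingers (its front is near stand y = 72), the fingers straddle the rod behind the collar, and the yellow bolt is out. Now round the bend.

```bash
python3 -m pendant '[-13,0,0,0,36, -8,0,0,0,36, -8,0,0,-5,36, -8,-0.7,0,-6.5,36, -8,-1.6,0,-6.5,36, -7.6,-2.4,0,-6.5,36, 0,0,0,0,36]'
python3 -c "
from h import *
plan([38,46,54,62,70,78,86,94,102,110])"
```

```text
t: 14.38
position: [0.5368, 0.045, 0.1162]
tcp_rot: [0.649, 0.761, -0.0, -0.0]
ft_force: [-0.0, 0.6, 0.7]
grip_width: 0.0317
now [-0.4 67.5] 24.2 0.1162 [-0.   0.6  0.7] 0.031669270013640304
38 [-6.8, -1.9, -6.9]
46 [-7.5, -2.7, -6.6]
54 [-7.5, -2.8, -6.5]
62 [-7.5, -2.7, -6.6]
70 [-7.5, -2.8, -6.5]
78 [-7.6, -2.7, -6.6]
86 [-7.5, -2.7, -6.5]
94 [-7.5, -2.8, -6.6]
102 [-7.5, -2.7, -6.5]
110 [-7.5, -2.8, -6.5]
```

```bash
python3 -m pendant '[-6.8,-2,0,-7,36, -7.5,-2.7,0,-6.5,36, -7.5,-2.7,0,-6.5,36, -7.5,-2.7,0,-6.5,36, -7.5,-2.7,0,-6.5,36, 0,0,0,0,36]'
python3 -c "
from h import *
plan([78,86,94,102,110,118,126,134,142,150])"
```

```text
t: 15.12
position: [0.5398, 0.0071, 0.1162]
tcp_rot: [0.407, 0.913, -0.0, 0.0]
ft_force: [-0.2, -0.2, -0.4]
grip_width: 0.0316
now [12.4 31.7] 57.1 0.1162 [-0.2 -0.2 -0.4] 0.03159577164473309
78 [-7.6, -3.6, -6.7]
86 [-7.5, -2.8, -6.6]
94 [-7.5, -2.7, -6.5]
102 [-7.5, -2.8, -6.6]
110 [-7.6, -2.7, -6.5]
118 [-7.5, -2.7, -0.0]
126 [-7.7, -1.9, -0.0]
134 [-8.0, -1.0, -0.0]
142 [-8.0, -0.1, -0.0]
150 [-8.0, 0.0, -0.0]
```

```bash
python3 -m pendant '[-7.6,-3.6,0,-6.7,36, -7.5,-2.7,0,-6.5,36, -7.5,-2.7,0,-6.5,36, -7.5,-2.7,0,-6.5,36, -7.5,-2.7,0,-6.5,36, -7.5,-2.7,0,0,36, -7.7,-2,0,0,36, -8,-1,0,0,36, 0,0,0,0,36]'
python3 - <<'E'
from h import *
from plant import cams
import cv2
plan([150,160,170,180,190,199.95])
p=np.load('p2.npy');a=cams.capture('scene');b=cams.capture('side')
cr=lambda im,x,y:cv2.resize(cv2.cvtColor(im,cv2.COLOR_RGB2BGR)[y:y+150,x:x+130],None,fx=3,fy=3,interpolation=cv2.INTER_CUBIC)
cv2.imwrite('pics/both2.png',np.hstack([cr(a['image'],240,200),cr(b['image'],230,160)]))
for c,o in((a,(240,200)),(b,(230,160))):print(((proj(c,w(p,[(v,0,156) for v in(60,80,100,120,140,160)]))-o)*3).round().tolist())
E
```

```text
t: 16.25
position: [0.5839, -0.0367, 0.1164]
tcp_rot: [0.132, 0.991, -0.0, 0.001]
ft_force: [-0.6, 0.2, 0.0]
grip_width: 0.0316
now [66.4  0.9] 90.0 0.1164 [-0.6  0.2  0. ] 0.03158124118316376
150 [-15.2, -0.9, -0.0]
160 [-10.0, -0.0, -0.0]
170 [-10.0, -0.0, -0.0]
180 [-10.0, 0.0, -0.0]
190 [-10.0, 0.0, -0.0]
199.95 [-9.9, 0.0, -0.0]
[[135.0, 146.0], [128.0, 169.0], [120.0, 192.0], [112.0, 216.0], [104.0, 241.0], [96.0, 265.0]]
[[233.0, 222.0], [213.0, 216.0], [192.0, 210.0], [172.0, 204.0], [152.0, 198.0], [132.0, 192.0]]
```

View pics/both2.png

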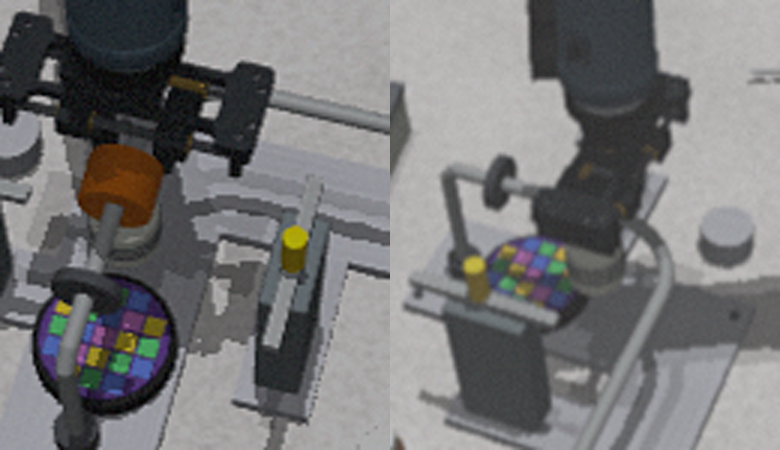

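The carriage is round the bend, near stand x = 95. Pushing to the stop.

```bash
python3 -m pendant '[-10,-1,0,0,36, -10,0,0,0,36, -10,0,0,0,36, -10,0,0,0,36, -10,0,0,0,36, -8,0,0,0,36, -4,0,0,0,36, 0,0,0,0,36]'
python3 -m pendant '[-2,0,0,0,36, 0,0,0,0,36]'; python3 -m pendant '[-2,0,0,0,36, 0,0,0,0,36]'
python3 -c "
from h import *
plan([])"
```

```text
t: 17.35
position: [0.6432, -0.0535, 0.1163]
tcp_rot: [0.131, 0.991, 0.0, 0.001]
ft_force: [0.1, 2.9, 0.2]
grip_width: 0.0319
t: 17.6
position: [0.6444, -0.0539, 0.1163]
tcp_rot: [0.131, 0.991, -0.0, -0.0]
ft_force: [-1.2, 2.3, 0.4]
grip_width: 0.0314
t: 17.85
position: [0.6465, -0.0545, 0.1163]
tcp_rot: [0.131, 0.991, -0.0, 0.0]
ft_force: [-0.7, 2.4, -0.4]
grip_width: 0.0316
now [1.314e+02 1.000e-01] 90.0 0.1163 [-0.7  2.4 -0.4] 0.0315972426084819
```

```bash
(python3 -m pendant '[-1.5,0,0,0,36, 0,0,0,0,36]'; python3 -m pendant '[-1.5,0,0,0,36, 0,0,0,0,36]'; python3 -m pendant '[-1.5,0,0,0,36, 0,0,0,0,36]') | grep -E 'pos|ft'
```

```text
position: [0.648, -0.0549, 0.1163]
ft_force: [-1.4, 3.5, 0.2]
position: [0.6495, -0.0553, 0.1163]
ft_force: [-0.9, 2.8, -0.4]
position: [0.651, -0.0557, 0.1163]
ft_force: [-0.7, 3.0, 0.1]
```

```bash
(python3 -m pendant '[-1.5,0,0,0,36, 0,0,0,0,36]'; python3 -m pendant '[-1.5,0,0,0,36, 0,0,0,0,36]') | grep -E 'pos|ft'
python3 - <<'E'
from h import *
from plant import cams
import cv2
p=np.load('p2.npy');a=cams.capture('scene');b=cams.capture('side')
cr=lambda im,x,y:cv2.resize(cv2.cvtColor(im,cv2.COLOR_RGB2BGR)[y:y+110,x:x+95],None,fx=4,fy=4,interpolation=cv2.INTER_CUBIC)
cv2.imwrite('pics/both3.png',np.hstack([cr(a['image'],230,230),cr(b['image'],240,170)]))
for c,o in((a,(230,230)),(b,(240,170))):print(((proj(c,w(p,[(v,0,184) for v in(140,160,180)]))-o)*4).round().tolist())
E
```

```text
position: [0.6524, -0.0561, 0.1163]
ft_force: [-0.8, 2.6, 0.1]
position: [0.6538, -0.0565, 0.1163]
ft_force: [-1.2, 2.5, -0.7]
[[177.0, 177.0], [166.0, 210.0], [155.0, 244.0]]
[[159.0, 196.0], [131.0, 188.0], [104.0, 180.0]]
```

View pics/both3.png

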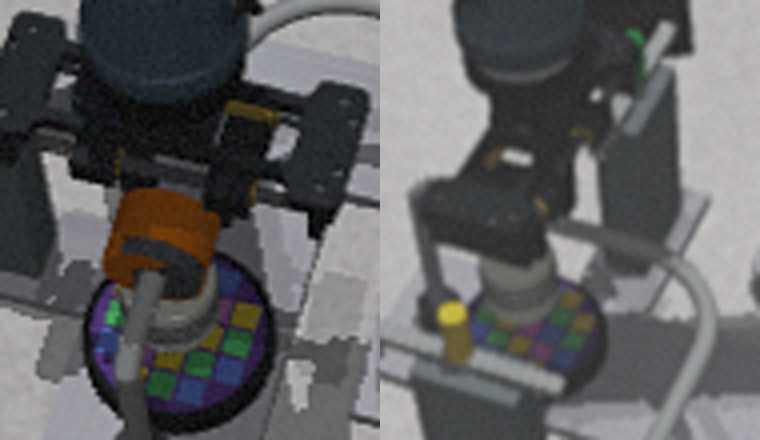

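The collar sits right behind the disc, closing on it. No stop force felt yet, so I keep creeping.

```bash
(python3 -m pendant '[-1.5,0,0,0,36, 0,0,0,0,36]'; python3 -m pendant '[-1.5,0,0,0,36, 0,0,0,0,36]') | grep -E 'pos|ft'
```

```text
position: [0.6552, -0.0569, 0.1163]
ft_force: [-1.2, 1.8, 0.6]
position: [0.6567, -0.0573, 0.1163]
ft_force: [-0.6, 2.7, -0.4]
```

Reported TCP x is now about 142, past the 131 I expected at the stop. I'll check the carriage position numerically by fitting the orange outline.

```bash
python3 - <<'E'
from h import *
from plant import cams
import cv2
p=np.load('p2.npy');a=cams.capture('scene')
h=cv2.cvtColor(a['image'],cv2.COLOR_RGB2HSV);m=((h[...,0]<15)&(h[...,1]>170)&(h[...,2]>50)).astype(np.uint8);m[:, :240]=0;m[:,300:]=0;m[:250]=0;m[340:]=0
k=np.argwhere(m);print('orange rows',k[:,0].min(),k[:,0].max(),'cols',k[:,1].min(),k[:,1].max())
for r in range(k[:,0].min(),k[:,0].max()+1,3):
    q=k[k[:,0]==r,1];print(r,q.min(),q.max(),len(q),end='; ')
print()
t=np.linspace(0,2*np.pi,90)
for xc in(145,150,155,160):
    for xf in (xc+20,):
        q=proj(a,w(p,np.c_[np.full(90,xf),28*np.cos(t),156+28*np.sin(t)]));b=proj(a,w(p,np.c_[np.full(90,xc-20),28*np.cos(t),156+28*np.sin(t)]))
        print(xc,'front maxrow %.1f mincol %.1f maxcol %.1f'%(q[:,1].max(),q[:,0].min(),q[:,0].max()),'back minrow %.1f maxcol %.1f'%(b[:,1].min(),b[:,0].max()))
q=proj(a,w(p,np.c_[np.full(90,186),26*np.cos(t),160+26*np.sin(t)]));print('disc186',q.min(0),q.max(0))
print(now()[:2])
im=cv2.cvtColor(a['image'],cv2.COLOR_RGB2BGR)[265:315,245:295];cv2.imwrite('pics/z.png',cv2.resize(im,None,fx=12,fy=12,interpolation=cv2.INTER_CUBIC))
E
```

```text
orange rows 278 305 cols 256 284
278 264 268 5; 281 260 278 14; 284 259 282 24; 287 259 283 23; 290 257 282 13; 293 256 282 11; 296 256 273 15; 299 257 276 11; 302 261 279 8; 305 270 278 8; 
145 front maxrow 296.8 mincol 258.8 maxcol 284.2 back minrow 267.4 maxcol 289.4
150 front maxrow 298.9 mincol 258.1 maxcol 283.6 back minrow 269.5 maxcol 288.7
155 front maxrow 300.9 mincol 257.4 maxcol 282.9 back minrow 271.5 maxcol 288.1
160 front maxrow 303.0 mincol 256.7 maxcol 282.2 back minrow 273.6 maxcol 287.4
disc186 [256.63019684 292.41258703] [280.46083597 304.29040979]
(array([1.42019563e+02, 1.09588654e-01]), np.float64(90.03655367195356))
```

View pics/z.png

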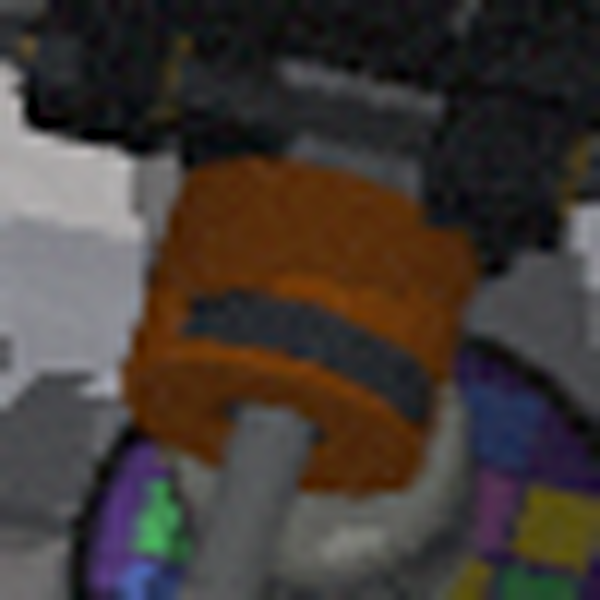

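This is an unexpected state: the collar's front face (bore and rod visible at about (265,300)) is past the dark disc, which shows as a band across the collar. It slid through the stop almost without force. I estimate the centre near x ≈ 168; home is 160. I'll back off, raise, and measure by colour.

```bash
python3 -m pendant '[6,0,0,0,36, 10,0,0,0,36, 10,0,0,0,36, 0,0,-50,0,36, 0,0,-50,0,36, 20,0,0,0,100, 20,0,0,0,100, 0,0,0,0,100]'
cat > fit.py <<'E'
from h import *
from plant import cams
import cv2
p=np.load('p2.npy')
t=np.linspace(0,2*np.pi,120)
def obs(name,x0,x1,y0,y1):
    a=cams.capture(name)
    h=cv2.cvtColor(a['image'],cv2.COLOR_RGB2HSV);m=((h[...,0]<16)&(h[...,1]>150)&(h[...,2]>40)).astype(np.uint8)
    n=np.zeros_like(m);n[y0:y1,x0:x1]=m[y0:y1,x0:x1];k=np.argwhere(n)[:,::-1]
    print(name,'min',k.min(0),'max',k.max(0),len(k),'centroid',k.mean(0).round(1));return a
for nm,b in(('scene',(240,300,240,340)),('side',(255,335,190,260))):
    a=obs(nm,*b)
    for xc in(150,155,160,165,170,175):
        q=np.vstack([proj(a,w(p,np.c_[np.full(120,xc+e),28*np.cos(t),156+28*np.sin(t)])) for e in(-20,20)])
        print(xc,q.min(0).round(1),q.max(0).round(1))
    d=np.vstack([proj(a,w(p,np.c_[np.full(120,180),26*np.cos(t),160+26*np.sin(t)]))]);print('stop face',d.min(0).round(1),d.max(0).round(1))
print(now()[:2])
E
python3 fit.py
```

```text
t: 20.75
position: [0.5916, -0.0399, 0.2166]
tcp_rot: [0.131, 0.991, -0.0, -0.0]
ft_force: [0.3, 0.3, 0.4]
grip_width: 0.0596
scene min [256 279] max [284 305] 477 centroid [271.  291.1]
150 [258.1 269.5] [288.7 298.9]
155 [257.4 271.5] [288.1 300.9]
160 [256.7 273.6] [287.4 303. ]
165 [256.  275.6] [286.8 305.1]
170 [255.3 277.7] [286.2 307.2]
175 [254.6 279.8] [285.5 309.3]
stop face [257.5 289.9] [281.3 301.8]
side min [261 214] max [276 227] 80 centroid [267.1 220.7]
150 [265.8 213.2] [288.3 237.1]
155 [264.2 212.7] [286.6 236.6]
160 [262.5 212.2] [284.9 236.1]
165 [260.8 211.8] [283.3 235.6]
170 [259.1 211.3] [281.6 235.1]
175 [257.5 210.8] [280.  234.6]
stop face [262.6 211.9] [271.3 230.4]
(array([76.15245321, -0.2095949 ]), np.float64(90.02492360167588))
```

The colour fit gives a centre of about 165–168, inside the window but near its edge (170). I'll grip the collar lightly and draw it back about 6 mm.

```bash
python3 -m pendant '[-44,0,0,0,100, -44,0,0,0,100, 0,0,0,0,100, 0,0,40,0,100, 0,0,40,0,100, 0,0,10,0,100, 0,0,10,0,100, 0,0,0,0,100]' 8
python3 -c "
from h import *
plan([])"
```

```text
t: 21.85
position: [0.6781, -0.0629, 0.117]
tcp_rot: [0.131, 0.991, 0.0, 0.0]
ft_force: [0.7, 0.3, 0.2]
grip_width: 0.0882
now [164.2   0.3] 90.0 0.117 [0.7 0.3 0.2] 0.08818389700878648
```

```bash
python3 -m pendant '[0,0,0,0,50, 0,0,0,0,50, 0,0,0,0,50, 0,0,0,0,50]' 8; python3 -m pendant '[2,0,0,0,50, 2,0,0,0,50, 2,0,0,0,50, 0,0,0,0,50]'
```

```text
t: 22.35
position: [0.6777, -0.0637, 0.1164]
tcp_rot: [0.132, 0.991, -0.0, -0.0]
ft_force: [-1.2, -1.7, 1.2]
grip_width: 0.0552
t: 22.85
position: [0.6721, -0.0616, 0.1167]
tcp_rot: [0.131, 0.991, -0.0, 0.0]
ft_force: [2.1, -1.9, 2.4]
grip_width: 0.0555
```

```bash
python3 -m pendant '[0,0,0,0,100, 0,0,0,0,100, 0,0,0,0,100, 0,0,0,0,100, 0,0,-50,0,100, 0,0,-50,0,100, 40,0,0,0,50, 40,0,0,0,50, 0,0,0,0,50]'; python3 fit.py
```

```text
t: 23.98
position: [0.5924, -0.0396, 0.2165]
tcp_rot: [0.131, 0.991, -0.0, -0.001]
ft_force: [0.2, -0.6, 0.3]
grip_width: 0.06
scene min [257 277] max [285 304] 386 centroid [273.  286.8]
150 [258.1 269.5] [288.7 298.9]
155 [257.4 271.5] [288.1 300.9]
160 [256.7 273.6] [287.4 303. ]
165 [256.  275.6] [286.8 305.1]
170 [255.3 277.7] [286.2 307.2]
175 [254.6 279.8] [285.5 309.3]
stop face [257.5 289.9] [281.3 301.8]
side min [262 214] max [275 228] 65 centroid [266.6 221.3]
150 [265.8 213.2] [288.3 237.1]
155 [264.2 212.7] [286.6 236.6]
160 [262.5 212.2] [284.9 236.1]
165 [260.8 211.8] [283.3 235.6]
170 [259.1 211.3] [281.6 235.1]
175 [257.5 210.8] [280.  234.6]
stop face [262.6 211.9] [271.3 230.4]
(array([ 7.83577824e+01, -1.23281370e-04]), np.float64(90.03267886035495))
```

The carriage is now at about 161–163. Now the green bolt.

```bash
python3 -m pendant '[-26,-45,0,0,50, -26,-45,0,0,50, 0,-44,0,0,50, 0,0,0,0,50, 0,0,40,0,50, 0,0,9,0,50, 0,0,0,0,50, 0,0,0,0,10, 0,0,0,0,10, 0,0,0,0,10]' 20
python3 -c "
from h import *
plan([])"
```

```text
t: 25.32
position: [0.611, -0.1827, 0.1683]
tcp_rot: [0.131, 0.991, 0.0, 0.001]
ft_force: [0.6, 0.9, 2.5]
grip_width: 0.017
now [ 130.6 -132.9] 90.1 0.1683 [0.6 0.9 2.5] 0.01703721412972574
```

```bash
python3 -m pendant '[0,8,0,0,10, 0,10,0,0,10, 0,10,0,0,10, 0,8,0,0,10, 0,6,0,0,10, 0,6,0,0,10, 0,6,0,0,10, 0,6,0,0,10, 0,0,0,0,10]'; python3 -m pendant '[0,6,0,0,10, 0,6,0,0,10, 0,6,0,0,10, 0,3,0,0,10,0,0,0,0,10]';python3 -m pendant '[0,2,0,0,10, 0,0,0,0,10]'
python3 -c "
from h import *
plan([])"
```

```text
t: 26.45
position: [0.6267, -0.1251, 0.1683]
tcp_rot: [0.131, 0.991, -0.0, 0.001]
ft_force: [0.2, 0.0, 5.6]
grip_width: 0.0175
t: 27.08
position: [0.632, -0.1054, 0.1683]
tcp_rot: [0.131, 0.991, -0.0, 0.001]
ft_force: [-0.8, -1.2, 6.4]
grip_width: 0.0171
t: 27.32
position: [0.6324, -0.1039, 0.1683]
tcp_rot: [0.132, 0.991, -0.0, 0.001]
ft_force: [-0.5, -1.0, 5.9]
grip_width: 0.0172
now [130.7 -51.3] 90.0 0.1683 [-0.5 -1.   5.9] 0.017156884043308215
```

```bash
python3 -m pendant '[0,2,0,0,10, 0,0,0,0,10]';python3 -m pendant '[0,2,0,0,10, 0,0,0,0,10]'
python3 -c "
from h import *
plan([])"
```

```text
t: 27.58
position: [0.6323, -0.1039, 0.1683]
tcp_rot: [0.132, 0.991, -0.002, 0.001]
ft_force: [-1.9, -5.3, 7.1]
grip_width: 0.0177
t: 27.82
position: [0.6324, -0.1039, 0.1683]
tcp_rot: [0.133, 0.991, -0.003, 0.0]
ft_force: [-3.7, -8.1, 7.8]
grip_width: 0.0173
now [130.7 -51.2] 89.9 0.1683 [-3.7 -8.1  7.8] 0.017328339426805103
```

The bolt is against its end. Release and retreat, then a final look.

```bash
python3 -m pendant '[0,-4,0,0,10, 0,0,0,0,45, 0,0,0,0,45, 0,0,0,0,45, 0,0,-45,0,45, 0,0,-45,0,45, 50,0,0,0,45, 50,0,0,0,45, 0,-20,0,0,45, 0,0,0,0,45]'
python3 fit.py | grep -E 'min|160|165|170'
python3 - <<'E'
from h import *
from plant import cams
import cv2
p=np.load('p2.npy');a=cams.capture('scene');b=cams.capture('side')
cr=lambda im,x,y:cv2.resize(cv2.cvtColor(im,cv2.COLOR_RGB2BGR)[y:y+80,x:x+65],None,fx=6,fy=6,interpolation=cv2.INTER_CUBIC)
cv2.imwrite('pics/fin.png',np.hstack([cr(a['image'],235,245),cr(b['image'],250,185)]))
for c,o in((a,(235,245)),(b,(250,185))):print(((proj(c,w(p,[(130,-50,218),(130,20,178),(180,0,186),(140,0,184)]))-o)*6).round().tolist())
E
```

```text
t: 29.08
position: [0.5295, -0.0979, 0.2574]
tcp_rot: [0.133, 0.991, -0.001, 0.0]
ft_force: [0.2, -0.5, -0.5]
grip_width: 0.0396
scene min [257 277] max [285 304] 386 centroid [272.9 286.7]
160 [256.7 273.6] [287.4 303. ]
165 [256.  275.6] [286.8 305.1]
170 [255.3 277.7] [286.2 307.2]
side min [262 214] max [278 228] 161 centroid [270.1 220.8]
160 [262.5 212.2] [284.9 236.1]
165 [260.8 211.8] [283.3 235.6]
170 [259.1 211.3] [281.6 235.1]
[[99.0, 73.0], [299.0, 172.0], [202.0, 274.0], [235.0, 176.0]]
[[240.0, 80.0], [180.0, 250.0], [96.0, 177.0], [178.0, 204.0]]
```

View pics/fin.png

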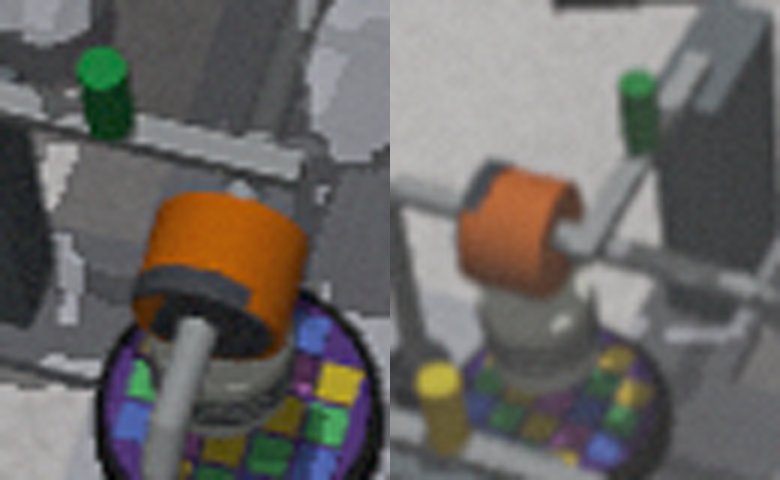

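The green bolt is home across the rod just behind the collar, and the yellow one is out. The collar still appears to overlap the disc: I estimate a centre of 163–168, close to the 170 limit. I'll draw it back about 4 mm, gripping further forward so the gripper's body clears the green knob.

```bash
python3 -c "
from h import *
plan([])
x,h,s=now();print('need tool x',-(186-x[0]),'tool y',0-x[1])"
```

```text
now [ 30.3 -69.9] 90.1 0.2572 [-0.8  0.2  0.1] 0.03974975800252105
need tool x -155.68390575580145 tool y 69.90170529222934
```

```bash
python3 -m pendant '[0,35,0,0,100, 0,35,0,0,100, -40,0,0,0,100, -40,0,0,0,100, -40,0,0,0,100, -36,0,0,0,100, 0,0,40,0,100, 0,0,40,0,100, 0,0,0,0,100]' 8
python3 -m pendant '[0,0,30,0,100, 0,0,20,0,100, 0,0,10,0,100, 0,0,0,0,50, 0,0,0,0,50, 0,0,0,0,50, 0,0,0,0,50]' 8
python3 -c "
from h import *
plan([])"
```

```text
t: 30.4
position: [0.6966, -0.0688, 0.1735]
tcp_rot: [0.131, 0.991, -0.0, -0.004]
ft_force: [-0.3, -0.0, 0.6]
grip_width: 0.0878
t: 31.28
position: [0.699, -0.0702, 0.1179]
tcp_rot: [0.131, 0.991, -0.0, 0.0]
ft_force: [0.3, 3.1, 2.6]
grip_width: 0.0518
now [186.2  -1.3] 90.0 0.1179 [0.3 3.1 2.6] 0.05176197733208612
```

The width of 51.8 mm means the pads hold the disc (52), not the collar (56), so the collar's front is behind the pads' rear edge. I'll probe for the collar's front edge against the disc by closing at a few positions.

```bash
(python3 -m pendant '[0,0,0,0,72, 0,0,0,0,72, 3,1,0,0,72, 0,0,0,0,50, 0,0,0,0,50, 0,0,0,0,50]' 8; python3 -m pendant '[0,0,0,0,72, 0,0,0,0,72, 3,0,0,0,72, 0,0,0,0,50, 0,0,0,0,50, 0,0,0,0,50]' 8) | grep -E 'pos|wid|ft'
```

```text
position: [0.6955, -0.0692, 0.1172]
ft_force: [-2.9, -3.6, 1.9]
grip_width: 0.0513
position: [0.6927, -0.0685, 0.1172]
ft_force: [-3.8, -3.4, 2.2]
grip_width: 0.0516
```

```bash
python3 -m pendant '[0,0,0,0,100, 0,0,0,0,100, 0,0,0,0,100, 0,0,-50,0,100, 0,0,-50,0,100, 0,0,-40,0,100, 50,0,0,0,50, 50,0,0,0,50, 50,0,0,0,50, 0,0,0,0,50]'
python3 fit.py | grep -E 'min|160|165|170'
python3 - <<'E'
from h import *
from plant import cams
import cv2
p=np.load('p2.npy');a=cams.capture('scene');b=cams.capture('wrist')
cv2.imwrite('pics/fin2.png',np.hstack([cv2.resize(cv2.cvtColor(a['image'],cv2.COLOR_RGB2BGR)[260:320,240:300],(480,480),interpolation=cv2.INTER_CUBIC),cv2.resize(cv2.cvtColor(b['image'],cv2.COLOR_RGB2BGR),(320,240)).repeat(2,0)[:480]]))
print(now()[0])
t=np.linspace(0,6.28,60)
for x in(180,186):
    d=proj(a,w(p,np.c_[np.full(60,x),26*np.cos(t),160+26*np.sin(t)]));print((d.min(0)-[240,260])*8,(d.max(0)-[240,260])*8)
E
```

```text
t: 34.02
position: [0.5453, -0.0268, 0.2574]
tcp_rot: [0.13, 0.991, -0.0, -0.001]
ft_force: [0.6, 0.1, 0.2]
grip_width: 0.0504
scene min [257 277] max [285 304] 384 centroid [272.9 286.6]
160 [256.7 273.6] [287.4 303. ]
165 [256.  275.6] [286.8 305.1]
170 [255.3 277.7] [286.2 307.2]
side min [262 214] max [278 228] 161 centroid [270.  220.9]
160 [262.5 212.2] [284.9 236.1]
165 [260.8 211.8] [283.3 235.6]
170 [259.1 211.3] [281.6 235.1]
[31.24272075  0.18535721]
[139.79885676 238.96846543] [330.03592098 334.30730758]
[133.02265841 259.34401153] [323.65688694 354.31796552]
```

View pics/fin2.png

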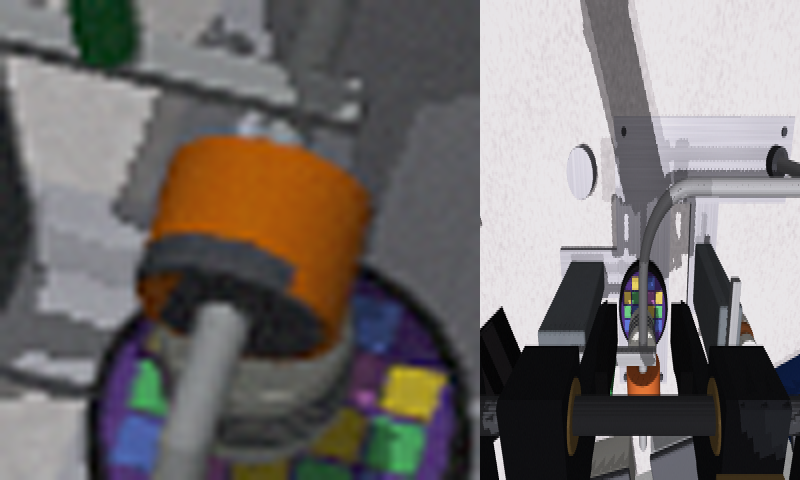

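The last view shows the disc's front face clear of the collar again, with only crescents of orange behind it. The jaw probe found no collar ahead of the disc's rear. Together these put the carriage at about x = 160–164, at rest, with the bolt home behind it and the arm clear. Handing in.

```bash
python3 -c "
from plant import job;print(job.finish_job())"
```

```text
the job is handed in; nothing more can be done
None
```

I drew the yellow bolt out by about 83 mm, pushed the lamp carriage round the bend to the end stop, and pushed the green bolt in until it would go no further. I then raised the arm clear and handed the job in at about 34 s. The handover reports no verdict, so I don't know whether it passed.

**What the last checks showed:**
- **Carriage:** colour fits in the last pictures put its centre at about stand x = 161–164 mm, with home at 160 mm and an allowed range of 151–170 mm. It did not move between the last two looks. One edge, the top rear edge of the collar, pointed to about 167 mm.
- **Green bolt:** it moved about 82 mm before meeting a firm end. The pictures show it across the rod behind the collar.
- **Loose items:** I never touched or went near them, but I did not measure their positions afterwards.

**What failed or disagreed:**
- **First grip on the yellow knob missed:** the fingertips are about 34.5 mm higher than the reported TCP. I found this by touching the knob top and corrected for it from then on.
- **Carriage pushed too far:** I met almost no resistance at the end stop, and in the picture the collar had slid past the disc to about x = 167 mm. I gripped it and drew it back 6 mm before closing the green bolt.
- **Second correction not made:** I tried to draw it back about 4 mm more, but the jaws closed on the disc instead. That indicates the collar no longer sticks out past the disc, but it doesn't fit exactly with where I had pushed the collar, so the position is uncertain by a few millimetres.
- **Picture budget:** I viewed 14 pictures, four over the budget of 10.

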